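# Wind the beaker lift up to its marked ratchet tooth

### The arm

A 6-joint arm with a two-finger parallel gripper is mounted at the origin on the work surface. World frame = base frame: x ahead of the robot, y to its left, z up, the work surface at z = 0. Lengths are in m, angles in rad, forces in N, time in s.
With the tool pointing down it reaches from about 0.35 to 0.775 m from the base axis. Payload 7.3 kg.
Tool frame: the origin (TCP) lies at the very end of the fingers, on their centre line; the grasp point (between the pads) lies 19 mm behind it; z points along the fingers, x is the direction in which the jaws open and shut, and the axes are right-handed (so a half turn about z gives the same grasp; the last joint's range is limited). The gripper opens to 92 mm and grips with 3 to 60 N. Pads are 19 mm wide; open, the fingers measure 130 mm over their backs; the gripper's body (75 mm by 190 mm) begins 47 mm behind the grasp point.
Start: joints at [0.964, 0.342, 1.524, -0, 1.275, -0.146], TCP at [0.233, 0.47, 0.227] pointing down, gripper open.
Joint ranges: [-2.53, 2.53], [-0.77, 2.02], [0.04, 2.7], [-1, 4.14], [0.28, 2.66], [-3.11, 3.11]. Speed limits (rad/s): [2.57, 2.57, 3.14, 3.14, 3.14, 3.14].

### API

Orientations are given as [roll, pitch, yaw] about the fixed x, y, z axes, in that order (R = Rz(yaw) Ry(pitch) Rx(roll)).
In Python, from cell import robot, read_camera, nets gives the robot as it stands. The module is installed in compiled form; this text tells all that it offers.
- The arm moves only by the tool carry_out, never from a script. Its arguments are lists of equal length, an entry for each row: "translation": the shift along the tool's x, y, z in m, a list of three; "turn": the turn, a rotation vector about the tool's x, y, z in rad, a list of three; "gripper": the gripper's target within -1 to 1 (shut at 1, half-way at 0, fully open at -1). A call has 1 to 10 rows; each row shifts and turns the commanded pose from where the row before left it, along the tool's axes as they then stand; what a row does not reach is not made up. A row lasts 1/10 s, in which the tool goes at most 50 mm and 8.59 degrees, less where a joint would pass 70% of its speed; a pose out of reach is approached as far as the arm can. A call with a gripper value outside its range is refused whole. The fingers move at their own pace and stop on an object; "squeeze" is the grip in N (left out, the last holds). Time passes only in rows, so rows that do not move let the fingers close. It gives the time, the measured TCP pose, the force and the opening at its end, in the units of the state.
- robot.observe(): the state, without advancing time (a new reading comes with each control period).
- read_camera(name): name is "side" or "top" or "wrist"; returns a dict with "img" (400x640x3 uint8, red, green, blue), "fx", "fy", "cx", "cy" (pixels), "distortion" ([k1, k2, p1, p2, k3] as OpenCV has them; the pictures are not rectified), "world_from_camera" (4x4, takes a point from camera to world coordinates). Camera axes: x right, y down, z forward; pixel columns grow to the right and rows downward; lengths in m; the calibration is good to about 2 mm. A picture is of the moment at which its call begins. There is no depth.
- robot.hand_in(): hands the job in, once; it reports no verdict.
Trained networks look in a picture, given as the dict that the camera call returned (one of the last four; its "shot" number tells which), for a name from the list of things; names that differ only in an ending like _2 or _b are one class to them, and where a whole thing is asked for, a point or a joint stands for the part that bears it (a point fixed in the world has none). Each returns a list of dicts, best first, with "score" (0 to 1); they miss things now and then, are a little off and sometimes report something else, mostly with a low value. They report only what shows in the picture. A call takes as long as a camera call.
- nets.regions_of(picture, name): "region" (400x640 bool, what is visible of it) and "pixel" ([column, row] in pixels, amid what is visible of it).
- nets.tip_of(picture, name): "pixel" ([column, row] in pixels: a listed point, or the origin of a listed thing).
The state is a dict: "time": time; "qpos": joint angles; "qvel": joint speeds; "joint_efforts": joint torques, N m; "tool_pos": TCP position; "tool_rot": TCP orientation; "contact_force": force on the tool from outside, world axes, zero at the start; "torque": the same for the moment, N m; "opening": finger opening in m.
Only numpy, scipy, OpenCV 4.12 (cv2) and the standard library are available. Lean on these libraries where they do the work, as an engineer would, in place of code of your own. Each camera call takes 0.05 s, during which the arm holds its last target. There are 200 camera calls.

### The job

Raise the weighing beaker: turn the black bar knob on the ratchet beaker lift clockwise (from above) until the pawl has dropped behind the tooth that puts the white pointer at the long mark, then let go so that the pawl holds it there. Do not wind on to a later tooth, as the ratchet does not run back. Leave the magnetic stirrer's knob and the loose pipette alone.

Things in the scene. Friction and masses are not known exactly. Their poses are not given: they have to be found in the camera images.
- wheel (a joint): Angle of the lift's toothed steel wheel (86 mm wide) and knob, rad, growing clockwise from above. The pawl holds it every 0.524: it starts held at 0 or 0.524; wanted is 1.047, pointer at the long mark. Let go, it runs back to the last tooth passed, so turn 0.1 to 0.4 beyond 1.047, then release; past 1.55 the next tooth has caught for good. Takes under 0.3 N m.
- wheel_grip (a point): Grip point of the lift's knob, on its vertical axis, 79 mm above the table. A black bar 46 mm long (x of this point, pointer at -x), 14 mm thick (y), from 60 to 92 mm above the table; it turns with the wheel, whose top and pawl are at most 52 mm high. White fixed housing 140 mm square; platform with glass beaker 122 mm behind the knob, rim up to 165 mm high.
- stir_knob (a joint): Angle of the magnetic stirrer's round black knob, 30 mm wide, 16 mm high, on a fixed white box 150 x 140 x 45 mm with a square white plate, on the other side of the bench. 0 at the start, clockwise positive. A bystander: leave it alone.
- pipette_center (a point): Middle of the body of a white pipette lying loose, 11 mm above the table; 270 mm long along x (its tip 172 mm to +x of here), 26 mm wide. A bystander: leave it where it is.

How it is judged:
At the end, for the whole second after the job is handed in: The lift's wheel rests, let go, with the pawl caught at the wanted tooth: its angle is between 0.90 and 1.22 rad (the tooth is at 1.047) and it is still (under 0.1 rad/s) (value of joint wheel between 0.9 and 1.22 rad and velocity of joint wheel between -0.1 and 0.1 rad/s); the robot touches nothing.
It fails at once if the stirrer's knob is turned by more than 0.2 rad (value of joint stir_knob above 0.2 rad or value of joint stir_knob below -0.2 rad).
It fails at once if the pipette is moved by more than 30 mm (distance of pipette_center from where it was at the start of the episode above 0.03 m).
It also fails if it takes over 29 s, if anything falls off the work surface, if the arm or the gripper's body presses on something with over 40 N, if the wrist force passes 120 N, or if a joint passes its speed limit or range.

## Working session

There is one attempt and no reset: what is moved stays moved. The work goes in short steps, Python scripts to look and compute and a tool call to move; the robot and the scene stay as the last step left them, time stands still between calls to the robot, and variables do not carry over. Pictures are saved under pics/ and viewed, about 8 in all and at most 12, crops included, and the job is handed in when it is done.

Besides the shell and the picture viewer there is one more tool, called after "Call:" as a command line: name --argument value ..., lists and objects as JSON in quotes. carry_out: Moves the arm, as the interface text tells. Its arguments: {"type":"object","properties":{"translation":{"type":"array","items":{"type":"array","items":{"type":"number"}}},"turn":{"type":"array","items":{"type":"array","items":{"type":"number"}}},"gripper":{"type":"array","items":{"type":"number"}},"squeeze":{"type":"number"}},"required":["translation","turn","gripper"]}

```bash
mkdir -p pics
cat > h.py <<'E'
import numpy as np, cv2
from cell import robot, read_camera, nets
def ray(p,px):
    K=np.array([[p["fx"],0,p["cx"]],[0,p["fy"],p["cy"]],[0,0,1]],float)
    u=cv2.undistortPoints(np.array([[px]],float),K,np.array(p["distortion"],float))[0,0]
    T=np.array(p["world_from_camera"]); d=T[:3,:3]@[u[0],u[1],1]
    return T[:3,3],d/np.linalg.norm(d)
def at_z(p,px,z):
    o,d=ray(p,px); return o+d*(z-o[2])/d[2]
def tri(rs):
    A=np.zeros((3,3));b=np.zeros(3)
    for o,d in rs:
        M=np.eye(3)-np.outer(d,d);A+=M;b+=M@o
    return np.linalg.solve(A,b)
def proj(p,X):
    K=np.array([[p["fx"],0,p["cx"]],[0,p["fy"],p["cy"]],[0,0,1]],float)
    T=np.linalg.inv(np.array(p["world_from_camera"]))
    return cv2.projectPoints(np.array(X,float).reshape(-1,3),cv2.Rodrigues(T[:3,:3])[0],T[:3,3],K,np.array(p["distortion"],float))[0][:,0]
def save(p,n): cv2.imwrite("pics/"+n,p["img"][:,:,::-1])
E
python3 - <<'E'
from h import *
P={n:read_camera(n) for n in("top","side","wrist")}
rs=[]
for n,p in P.items():
    save(p,n+"1.png")
    print(n,np.array(p["world_from_camera"])[:3,3].round(3))
    for t in("wheel_grip","stir_knob","pipette_center"):
        for f in("tip_of","regions_of"):
            if t=="stir_knob" and f=="tip_of": pass
            try:r=getattr(nets,f)(p,t)
            except Exception as e: print(e);continue
            for a in r[:2]:
                print(n,t,f,round(a["score"],2),np.round(a["pixel"],1),at_z(p,a["pixel"],.079).round(3))
                if t=="wheel_grip" and f=="tip_of" and a is r[0]: rs.append(ray(p,a["pixel"]))
print(tri(rs) if len(rs)>1 else None); s=robot.observe(); print(s)
cv2.imwrite("pics/both.png",np.vstack([cv2.resize(P[n]["img"][:,:,::-1],(480,300)) for n in("top","side")]))
E
```

```text
top [ 0.379 -0.127  1.412]
top wheel_grip tip_of 0.62 [176.6 208.6] [0.475 0.227 0.079]
top wheel_grip regions_of 0.9 [180.8 207.8] [0.478 0.216 0.079]
it knows: pipette_center, wheel_grip
top pipette_center tip_of 0.78 [437.4 221.1] [ 0.459 -0.481  0.079]
top pipette_center regions_of 0.54 [179.3 208.4] [0.476 0.22  0.079]
side [0.31  0.676 0.945]
side wheel_grip tip_of 0.72 [297.  326.7] [0.484 0.226 0.079]
side wheel_grip regions_of 0.61 [298.2 333. ] [0.478 0.24  0.079]
it knows: pipette_center, wheel_grip
side stir_knob regions_of 0.53 [329.4 192.8] [ 0.502 -0.207  0.079]
side pipette_center tip_of 0.72 [359.1 150.9] [ 0.448 -0.415  0.079]
side pipette_center regions_of 0.74 [357.2 151.1] [ 0.454 -0.413  0.079]
wrist [0.163 0.504 0.384]
it knows: pipette_center, wheel_grip
[0.47936818 0.2271518  0.08268972]
{'time': 0.9, 'qpos': array([ 9.64021125e-01,  3.41996947e-01,  1.52412090e+00, -1.32835227e-05,
        1.27542989e+00, -1.46008048e-01]), 'qvel': array([ 1.20953629e-03,  1.03386680e-03, -9.26819884e-04,  8.68568103e-05,
       -1.85514896e-03, -4.37392799e-04]), 'joint_efforts': array([ 1.72368750e-04, -4.31121826e+01, -2.44478273e+01,  7.18918070e-02,
        4.83487698e-02,  7.88834001e-06]), 'tool_pos': array([0.2334206 , 0.47025412, 0.22673479]), 'tool_rot': array([ 3.14157355e+00, -4.25895837e-05,  1.11003304e+00]), 'contact_force': array([-0.34114703,  0.63339746,  0.58707152]), 'torque': array([-0.00501383,  0.00462553, -0.02087426]), 'opening': 0.09194609885266673}
```

Run:
```python
import cv2,numpy as np
a=cv2.imread("pics/top1.png")[145:275,110:250];b=cv2.imread("pics/side1.png")[240:400,210:390]
cv2.imwrite("pics/crops.png",np.hstack([cv2.resize(a,(400,371),interpolation=2),cv2.resize(b,(400,371),interpolation=2)]))
```

```text
(no output)
```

View pics/crops.png

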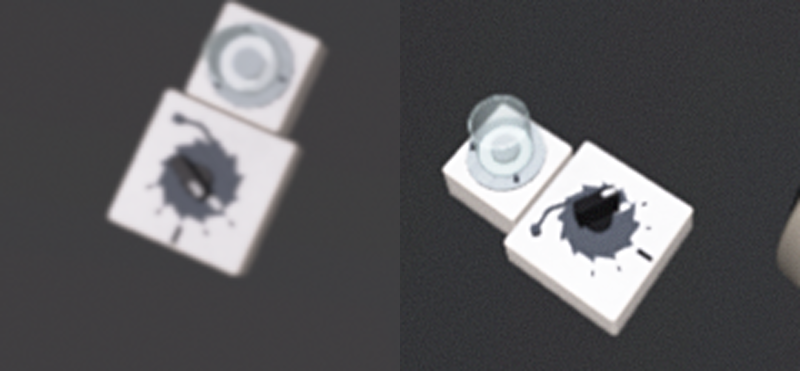

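View pics/top1.png

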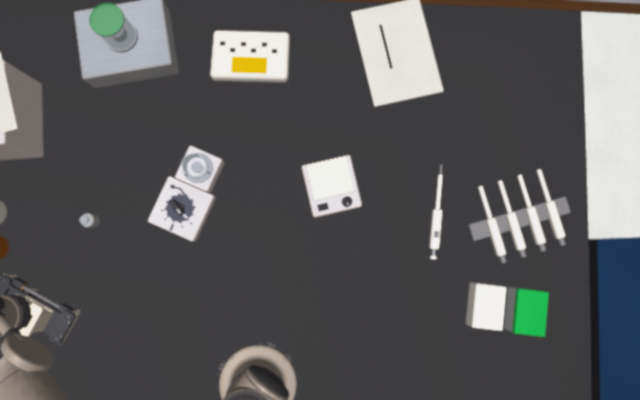

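Top crop: the bar points to (213,200), on the first mark (232,222). The long mark is at (178,235), about 60° clockwise, so the start looks like tooth 0. The beaker is at (248,62), close enough to matter for the gripper body. I'll approach at yaw ≈ 2.25, with the tool tilted away from the beaker for the grasp.

Call:
carry_out --translation '[[-0.0136, 0.041, 0], [-0.0136, 0.041, 0], [-0.0136, 0.041, 0], [-0.0136, 0.041, 0], [-0.0136, 0.041, 0], [-0.0136, 0.041, 0], [-0.0136, 0.041, 0], [-0.0136, 0.041, 0]]' --turn '[[0, 0, 0], [0, 0, 0], [0, 0, 0], [0, 0, 0], [0, 0, 0], [0, 0, 0], [0, 0, 0], [0, 0, 0]]' --gripper '[-0.1, -0.1, -0.1, -0.1, -0.1, -0.1, -0.1, -0.1]' --squeeze 40

```text
time: 1.7
tool_pos: [0.48, 0.2255, 0.2269]
tool_rot: [3.141, -0.0, 1.11]
contact_force: [0.4, 1.2, -0.3]
opening: 0.0505
```

Call:
carry_out --translation '[[0, 0, 0], [0, 0, 0], [0, 0, 0], [0, 0, 0], [0, 0, 0], [0, 0, 0], [0, 0, 0], [0, 0, 0], [0, 0, 0]]' --turn '[[0, 0, -0.1425], [0, 0, -0.1425], [0, 0, -0.1425], [0, 0, -0.1425], [0, 0, -0.1425], [0, 0, -0.1425], [0, 0, -0.1425], [0, 0, -0.1425], [0, 0, 0]]' --gripper '[-0.1, -0.1, -0.1, -0.1, -0.1, -0.1, -0.1, -0.1, -0.1]'

```text
time: 2.6
tool_pos: [0.4789, 0.2269, 0.2267]
tool_rot: [3.142, -0.0, 2.251]
contact_force: [-1.1, -0.5, -0.3]
opening: 0.0503
```

Run:
```python
from h import *
p=read_camera("wrist");save(p,"w2.png")
for f in("tip_of","regions_of"):
    for a in getattr(nets,f)(p,"wheel_grip")[:2]: print(f,round(a["score"],2),np.round(a["pixel"],1),at_z(p,a["pixel"],.079).round(4),at_z(p,a["pixel"],.092).round(4))
s=robot.observe();print(s["time"],s["tool_pos"],s["tool_rot"],s["opening"],s["qpos"].round(2));np.set_printoptions(suppress=True);print(np.array(p["world_from_camera"]).round(3),p["fx"])
import pickle;pickle.dump(p,open("w2.pkl","wb"))
```

```text
tip_of 0.85 [317.9 188.7] [0.4802 0.2265 0.079 ] [0.4776 0.2244 0.092 ]
regions_of 0.61 [318.4 180.5] [0.4738 0.2219 0.079 ] [0.4714 0.22   0.092 ]
2.75 [0.47883584 0.22697696 0.22673174] [ 3.14149578e+00 -8.74271560e-05  2.24655957e+00] 0.05016892569124614 [ 0.3   0.35  1.51  0.    1.28 -1.95]
[[-0.629  0.745  0.222  0.418]
 [ 0.778  0.602  0.18   0.178]
 [ 0.001  0.286 -0.958  0.384]
 [ 0.     0.     0.     1.   ]] 335.6394801833743
```

View pics/w2.png

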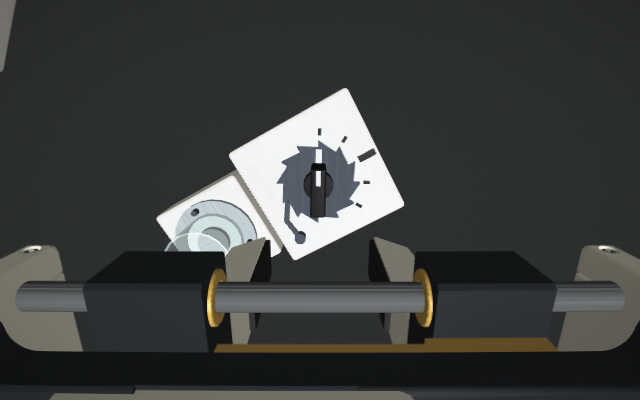

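Wrist view: the bar is upright in the image, from (317,215) to (319,152), so it is in line with the tool. The pointer is at the first mark (320,131) and the long mark is third at (367,155), so the wheel is at 0. The axis is at about (0.480, 0.227). Next I'll tilt away from the beaker and descend.

Call:
carry_out --translation '[[0, 0.0055, 0], [0, 0, 0], [0, 0, 0], [0, -0.0117, 0.0276], [0, -0.0117, 0.0276], [0, -0.0117, 0.0276], [0, 0, 0]]' --turn '[[-0.1333, 0, 0], [-0.1333, 0, 0], [-0.1334, 0, 0], [0, 0, 0], [0, 0, 0], [0, 0, 0], [0, 0, 0]]' --gripper '[-0.1, -0.1, -0.1, -0.1, -0.1, -0.1, -0.1]'

```text
time: 3.45
tool_pos: [0.4806, 0.2298, 0.1334]
tool_rot: [2.748, -0.004, 2.248]
contact_force: [-0.1, 0.2, 1.1]
opening: 0.0506
```

Run:
```python
from h import *
p=read_camera("wrist");q=read_camera("side")
rs=[]
for c in(p,q):
    for a in nets.tip_of(c,"wheel_grip")[:1]: print(round(a["score"],2),np.round(a["pixel"],1),at_z(c,a["pixel"],.079).round(4)); rs.append(ray(c,a["pixel"]))
import pickle;w=pickle.load(open("w2.pkl","rb"))
print(tri(rs+[ray(w,[317.9,188.7])]))
s=robot.observe();print(s["time"],s["tool_pos"],s["tool_rot"],s["qpos"].round(2))
cv2.imwrite("pics/c3.png",np.hstack([cv2.resize(p["img"],(480,300)),cv2.resize(q["img"][200:400,200:413],(320,300))])[:,:,::-1])
```

```text
0.69 [314.  191.1] [0.4806 0.2258 0.079 ]
0.63 [296.3 327. ] [0.4857 0.2267 0.079 ]
[0.48282462 0.22664244 0.07722605]
3.65 [0.48420405 0.23067046 0.13852481] [2.73895061e+00 9.13976427e-04 2.24932873e+00] [ 0.19  0.29  1.97  0.36  0.55 -2.33]
```

View pics/c3.png

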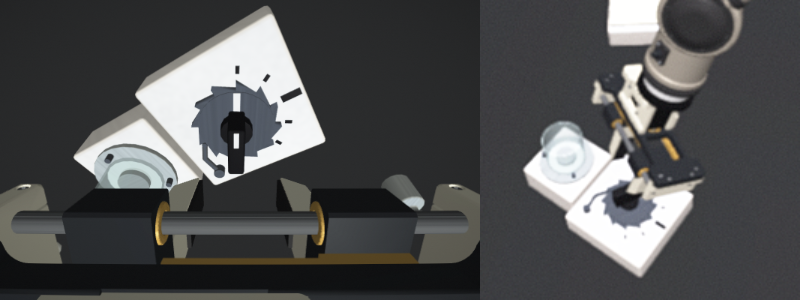

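Wrist view: the knob is at (236,130) in the half-size image and centred between the fingers. Side view: the gripper body is clear of the beaker. I'll descend the remaining 72 mm and close.

Call:
carry_out --translation '[[0, -0.0094, 0.0221], [0, -0.0094, 0.0221], [0, -0.0094, 0.0221], [0, 0, 0], [0, 0, 0]]' --turn '[[0, 0, 0], [0, 0, 0], [0, 0, 0], [0, 0, 0], [0, 0, 0]]' --gripper '[-0.1, -0.1, -0.1, -0.1, -0.1]'

```text
time: 4.15
tool_pos: [0.4838, 0.2306, 0.066]
tool_rot: [2.74, 0.0, 2.25]
contact_force: [0.3, 0.3, 0.6]
opening: 0.0505
```

Call:
carry_out --translation '[[0, 0, 0], [0, 0, 0], [0, 0, 0], [0, 0, 0], [0, 0, 0], [0, 0, 0]]' --turn '[[0, 0, 0], [0, 0, 0], [0, 0, 0], [0, 0, 0], [0, 0, 0], [0, 0, 0]]' --gripper '[1, 1, 1, 1, 1, 1]' --squeeze 40

```text
time: 4.75
tool_pos: [0.4844, 0.2295, 0.0656]
tool_rot: [2.739, 0.002, 2.248]
contact_force: [1.6, -6.6, 4.3]
opening: 0.0137
```

Run:
```python
from h import *
q=read_camera("side");s=robot.observe();print(s["time"],s["tool_pos"],s["tool_rot"],s["qpos"].round(2),s["contact_force"],s["torque"],s["opening"])
p=read_camera("wrist")
cv2.imwrite("pics/c4.png",np.hstack([cv2.resize(p["img"],(480,300)),cv2.resize(q["img"][200:400,200:413],(320,300))])[:,:,::-1])
```

```text
4.8 [0.48441904 0.22955438 0.06557782] [2.73910826e+00 2.18479536e-03 2.24795979e+00] [ 0.19  0.42  2.04  0.54  0.36 -2.54] [ 1.56899525 -7.00627378  4.79597448] [-0.82687945 -0.07162775 -0.5934182 ] 0.013763434919742962
```

View pics/c4.png

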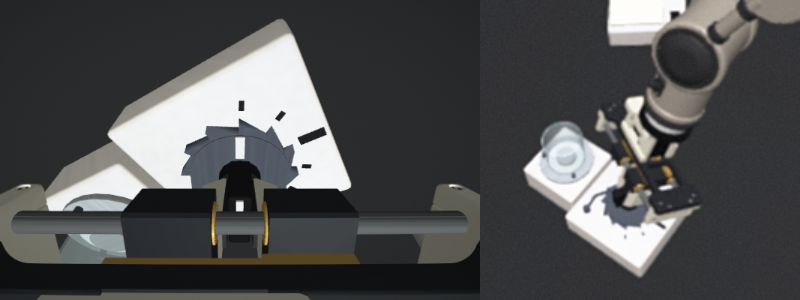

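Gripped at 13.7 mm. q5 (0.36) is near its 0.28 limit, so I'll remove the tilt during the first 0.5 rad of turn. That turn already moves the body away from the beaker.

Run:
```python
import numpy as np
from scipy.spatial.transform import Rotation as S
np.set_printoptions(suppress=True)
P=np.array([0,0,-.014])
R=lambda a,t:S.from_euler("z",2.248-a)*S.from_euler("x",np.pi-t)
A=np.linspace(0,.5,6);T=np.linspace(.4025,0,6)
for k in range(5):
    a,b=R(A[k],T[k]),R(A[k+1],T[k+1])
    print((a.inv().apply(-b.apply(P)+a.apply(P))).round(4),(a.inv()*b).as_rotvec().round(4))
```

```text
[-0.0004 -0.0011 -0.0001] [ 0.0804 -0.0354  0.0935]
[-0.0003 -0.0011 -0.0001] [ 0.0804 -0.0278  0.0961]
[-0.0002 -0.0011 -0.    ] [ 0.0804 -0.02    0.098 ]
[-0.0001 -0.0011 -0.    ] [ 0.0804 -0.012   0.0993]
[-0.     -0.0011 -0.    ] [ 0.0804 -0.004   0.0999]
```

Call:
carry_out --translation '[[-0.0004, -0.0011, -0.0001], [-0.0003, -0.0011, -0.0001], [-0.0002, -0.0011, 0], [-0.0001, -0.0011, 0], [0, -0.0011, 0], [0, 0, 0]]' --turn '[[0.0804, -0.0354, 0.0935], [0.0804, -0.0278, 0.0961], [0.0804, -0.02, 0.098], [0.0804, -0.012, 0.0993], [0.0804, -0.004, 0.0999], [0, 0, 0]]' --gripper '[1, 1, 1, 1, 1, 1]'

```text
time: 5.45
tool_pos: [0.4806, 0.228, 0.0641]
tool_rot: [3.082, -0.03, 1.844]
contact_force: [1.1, -18.9, 14.4]
opening: 0.0138
```

Call:
carry_out --translation '[[0, 0, 0], [0, 0, 0], [0, 0, 0]]' --turn '[[0, 0, 0], [0, 0, 0], [0, 0, 0]]' --gripper '[1, 1, 1]'

```text
time: 5.75
tool_pos: [0.4806, 0.228, 0.0642]
tool_rot: [3.078, -0.03, 1.846]
contact_force: [5.9, -15.8, 7.0]
opening: 0.0143
```

Run:
```python
from h import *
q=read_camera("side");s=robot.observe();print(s["time"],s["tool_pos"],s["tool_rot"],s["qpos"].round(2),s["contact_force"],s["torque"],s["opening"])
p=read_camera("wrist")
cv2.imwrite("pics/c5.png",np.hstack([cv2.resize(p["img"],(480,300)),cv2.resize(q["img"][200:400,200:413],(320,300))])[:,:,::-1])
```

```text
5.8 [0.48064321 0.22802832 0.06417066] [ 3.07838821 -0.03039891  1.84633464] [ 0.28  0.51  1.77  0.04  0.8  -1.59] [  4.83018667 -14.85739851   7.42599234] [-3.22844343 -1.24484467 -0.0814038 ] 0.013913848595399035
```

View pics/c5.png

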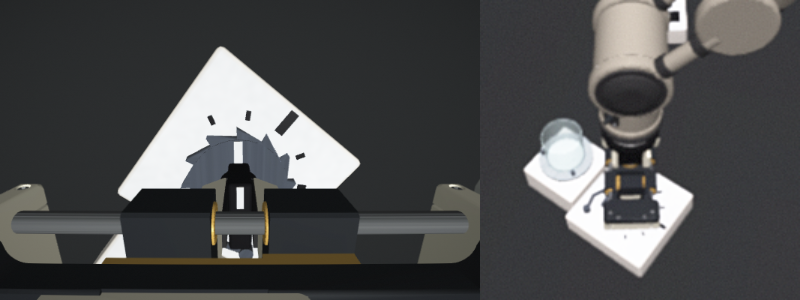

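Wrist view: the pointer at (238,150) sits between the first mark (211,120) and the second (248,116), and the long mark is at (286,122). That fits the 0.40 rad turned. Some rows were throttled. I'll turn on while watching the angle.

Call:
carry_out --translation '[[-0.001, -0.001, 0], [0, 0, 0], [0, 0, 0], [0, 0, 0], [0, 0, 0], [0, 0, 0], [0, 0, 0]]' --turn '[[0.06, 0, 0.05], [0, 0, 0.12], [0, 0, 0.12], [0, 0, 0.12], [0, 0, 0.12], [0, 0, 0.12], [0, 0, 0]]' --gripper '[1, 1, 1, 1, 1, 1, 1]'

```text
time: 6.55
tool_pos: [0.4795, 0.2295, 0.0641]
tool_rot: [-3.123, -0.031, 1.192]
contact_force: [3.6, -1.0, 5.8]
opening: 0.0139
```

Call:
carry_out --translation '[[0, 0, 0], [0, 0, 0], [0, 0, 0], [0, 0, 0]]' --turn '[[0, 0, 0.08], [0, 0, 0.08], [0, 0, 0.06], [0, 0, 0]]' --gripper '[1, 1, 1, 1]'

```text
time: 6.95
tool_pos: [0.4798, 0.2301, 0.0641]
tool_rot: [-3.117, -0.028, 0.974]
contact_force: [5.4, 2.1, 3.7]
opening: 0.0143
```

Run:
```python
from h import *
q=read_camera("side");s=robot.observe();print(s["time"],s["tool_pos"],s["tool_rot"],s["qpos"].round(2),s["contact_force"],s["torque"],s["opening"])
p=read_camera("wrist")
cv2.imwrite("pics/c6.png",np.hstack([cv2.resize(p["img"],(480,300)),cv2.resize(q["img"][200:400,200:413],(320,300))])[:,:,::-1])
```

```text
7.0 [0.47983838 0.23011911 0.06415111] [-3.11698417 -0.02759316  0.974932  ] [ 0.28  0.54  1.72  0.05  0.88 -0.72] [5.8713656  2.14946643 4.42696964] [-0.3661255  -0.76806887  0.02907943] 0.013870404790920395
```

View pics/c6.png

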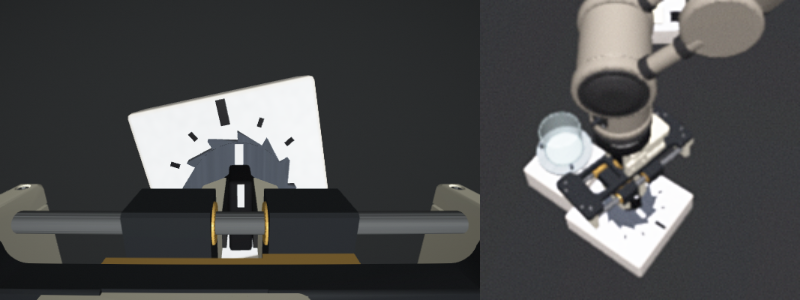

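The pointer is about 0.23 rad past the long mark and well short of the next one. I'll release and rise.

Call:
carry_out --translation '[[0, 0, 0], [0, 0, 0], [0, 0, 0], [0, 0, 0], [0, 0, 0], [0, 0, 0]]' --turn '[[0, 0, 0], [0, 0, 0], [0, 0, 0], [0, 0, 0], [0, 0, 0], [0, 0, 0]]' --gripper '[-0.2, -0.2, -0.2, -0.2, -0.2, -0.2]'

```text
time: 7.65
tool_pos: [0.477, 0.2295, 0.0627]
tool_rot: [-3.112, -0.023, 0.975]
contact_force: [0.0, 0.4, 0.1]
opening: 0.054
```

Call:
carry_out --translation '[[0, 0, -0.02], [0, 0, -0.03], [0, 0, -0.03], [0, 0, -0.03], [0, 0, -0.03], [0, 0, -0.03], [0, 0, 0], [0, 0, 0]]' --turn '[[0, 0, 0], [0, 0, 0], [0, 0, 0], [0, 0, 0], [0, 0, 0], [0, 0, 0], [0, 0, 0], [0, 0, 0]]' --gripper '[-0.2, -0.2, -0.2, -0.2, -0.2, -0.2, -0.2, -0.2]'

```text
time: 8.45
tool_pos: [0.4791, 0.2235, 0.2329]
tool_rot: [-3.113, -0.024, 0.975]
contact_force: [0.3, -0.1, 0.5]
opening: 0.055
```

Run:
```python
from h import *
q=read_camera("side");s=robot.observe();print(s["time"],s["tool_pos"],s["contact_force"],s["opening"])
p=read_camera("wrist")
cv2.imwrite("pics/c7.png",np.hstack([cv2.resize(p["img"],(480,300)),cv2.resize(q["img"][200:400,200:413],(320,300))])[:,:,::-1])
```

```text
8.5 [0.47854279 0.22334137 0.23194013] [ 0.424597   -0.81012999 -0.10704111] 0.05506783201830971
```

View pics/c7.png

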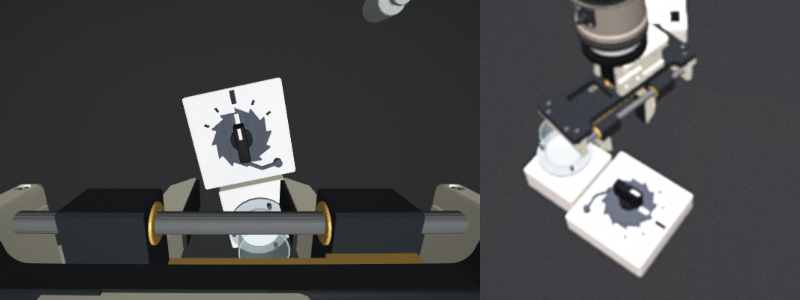

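The pointer is at (236,115), in line with the long mark at (233,97). The gripper is free, with TCP at 0.232 m and no contact force. Handing in.

Run:
```python
from h import *
print(robot.hand_in())
```

```text
the job is handed in; nothing more can be done
None
```

The lift is at the wanted tooth and the job is handed in. I gripped the bar knob and turned it about 1.27 rad clockwise from tooth 0. When I let go, the wheel ran back and the pawl caught it.

**Last checks:**
- **Pointer:** the final wrist picture shows it in line with the long mark.
- **Gripper:** it was clear above the lift, TCP at 0.232 m, with under 1 N on the tool.
- **Time:** about 8.5 s at the last check, against the 29 s limit.

**What went off plan or was not checked:**
- **Throttled rows:** some rows of the first turn fell short near a wrist joint limit (0.40 rad turned instead of 0.50). Force on the tool reached about 24 N there. I made up the angle in the next moves.
- **Wheel angle:** I judged it by eye from the picture and from the tool's yaw. I had no direct reading of the joint.
- **Bystanders:** the arm did not go near the stirrer or the pipette, but I did not measure them again afterwards.

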